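# Prove a limit switch's contacts, then hold its roller lever wound to the stop

## Task

Check the moulding machine's gate limit switch on the test box: with its roller lever at rest, take the contact tester from the tool stand and rest its tip lightly for a moment on the left (feed) and then on the right (outgoing) of the two contact screws next to the lever head, left and right as seen with the head pointing away from you. Stand the tester back in its bore in the stand, then swing the roller lever with the gripper all the way over against its spring to the stop, and finish while still holding it there so the box can test the tripped contact. Leave everything else on the bench alone.

Things in the scene. Friction and masses are not known exactly. Their poses are not given: they have to be found in the camera images.
- test_box: fixed dark grey box 160 (x) x 280 (y) x 60 mm, origin centre of its underside. A limit switch lies on its back on top, along the box's y: open die-cast body 42 x 72 mm (y -55 to 17, rim 111 mm above the bench), then towards +y the square lever head (y 18 to 60, 107 mm high); conduit elbow at the -y end (to y -93, 102 mm high). Lamp and rocker at the box's -y end, under 77 mm high
- feed_screw (a point): centre of the top of the feed screw: steel, 9 mm across, on an 11 x 12 mm brass clamp, 102 mm above the bench, 9 mm below the rim of the 34 mm wide chamber. Of the four screws, it is one of the two next to the lever head, the left one when the head points away from you (box frame x -9, y -4 mm)
- out_screw (a point): the same on the outgoing screw, the right one of the two next to the lever head (box frame x +9, y -4 mm; 18 mm from the feed screw)
- pivot (a point): point on the vertical axis of the lever (box frame x 0, y +40 mm), 130 mm above the bench, level with the roller's middle
- roller (a point): centre of the white roller, 130 mm above the bench, on top of the lever's end: 20 mm across, spanning 124 to 136 mm above the bench (pin head to 139), 70 mm from the pivot. The lever is a flat steel bar 12 mm wide, 117 to 124 mm above the bench, with a round hub 23 mm across on the pivot
- lever (a joint): angle of the roller lever (rad): 0 at rest, pointing along the box's +y, straight away from the switch; it turns clockwise seen from above, the roller going from +y towards the box's +x, to a hard stop at 1.25. A spring drives it back to 0: 1.7 N at the roller at rest, 6 N at the stop; let go, it flies back
- stand: grey block 170 (x) x 50 (y) x 75 mm, fixed on the bench; origin at the centre of its underside. Three round bores 15 mm wide and 62 mm deep, with chamfered mouths, lie along its x axis at x = -50, 0 and +50 mm, y = 0; each holds one tool upright, in any order
- tester: black contact tester, 147 mm long, about 70 g, tip down in a bore. Origin at the end of the unpressed tip (15 mm above the bench as it stands), z up along it: thin sprung steel tip, 10 mm barrel (z 14 to 60 mm), 22 mm collar (z 60 to 65) that sits on the bore's mouth, ribbed round handle 18 mm across (z 65 to 140) with a clear window, small steel end
- tester_tip (a point): very end of the tester's steel tip, 3.2 mm thick; it springs back into the barrel by up to 6 mm, with 0.5 N at first contact and 3.5 N fully in
- screwdriver: screwdriver with a 25 mm wide waisted wooden handle, standing in another bore, top about 163 mm above the bench; stays there. Origin at its tip
- marker: plain round marker pen, white with a black cap, 15 mm across, no collar, standing in another bore, top about 148 mm above the bench; stays there. Origin at its lower end
- cover: metal cover of the switch, 42 x 72 x 9 mm, lying left of the box; stays. Origin at the centre of its underside
- bezel: orange moulded frame 146 x 78 x 23 mm lying flat on the left; stays. Origin at the centre of its underside
- tape_roll: yellow tape roll 90 mm across, 48 mm high, lying flat; stays. Origin at the centre of its underside
- blue_cup: small blue cup, 54 mm across, 32 mm high; stays. Origin at the centre of its underside
- spray_can: blue spray can 65 mm across, 190 mm high; stays. Origin at the centre of its underside
- water_flask: flask 64 mm across, 170 mm high; stays. Origin at the centre of its underside
Things that resemble listed ones, but are neither listed nor needed, are in the scene too. What is shaped like the stand but brown or turquoise is not meant.

How it is judged:
By the outcome, as a careful person would: the job done as asked, in the order asked, and still so for the second after the job is handed in, while the arm keeps its last pose, push and grip.
It also fails if it takes over 64 s, if anything falls off the work surface, if the arm or the gripper's body presses on something with over 40 N, if the wrist force passes 120 N, or if a joint passes its speed limit or range.

## Robot

A 7-joint arm with a two-finger parallel gripper is mounted at the origin on the work surface. World frame = base frame: x ahead of the robot, y to its left, z up, the work surface at z = 0. Lengths are in m, angles in rad, forces in N, time in s.
With the tool pointing down it reaches from about 0.4 to 0.875 m from the base axis. Payload 19.3 kg.
Tool frame: the origin (TCP) lies midway between the tips of the shut fingers; the grasp point (between the pads) lies bot.pinch_z behind it (bot.pinch_z is the distance from the TCP to the grasp point, in m); z points along the fingers, y is the line along which they close (so a half turn about z gives the same grasp; the last joint's range is limited). The gripper opens to 85 mm and grips with 20 to 120 N. Pads are 22 mm wide; open, the fingers measure 114 mm over their backs; the gripper's body (76 mm by 85 mm) begins 54 mm behind the grasp point. The pads swing forward as they close: fully open they stand 13 mm farther back than shut.
Start: joints at [-1.269, 0.521, -0.036, 1.599, 0.021, 1.021, -0.113], TCP at [0.227, 0.582, 0.231] pointing down, gripper open.
Joint ranges: [-2.91, 2.91], [-0.3, 2.13], [-1.5, 1.42], [0.17, 2.43], [-1.26, 4.41], [0.16, 1.93], [-2.52, 2.52]. Speed limits (rad/s): [1.89, 1.89, 2.39, 2.39, 3.01, 3.01, 3.01].

## Interface

Orientations are given as [roll, pitch, yaw] about the fixed x, y, z axes, in that order (R = Rz(yaw) Ry(pitch) Rx(roll)).
In Python, from workcell import readout, grab_frame, camera_info, workorder, bot gives the robot as it stands. The module is installed in compiled form; this text tells all that it offers.
- The arm moves only by the tool drive_tool, never from a script. Its argument "targets" is a list of rows, each an object of numbers: "dx", "dy", "dz": the shift along the tool's x, y, z as a fraction of full scale; "yaw": the turn about the tool's z as a fraction of full scale; "fingers": the closure, from 0 (fully open) to 1 (shut). In form: [{"dx": .., "dy": .., "dz": .., "yaw": .., "fingers": ..}, ...]. A call has 1 to 20 rows; each row shifts and turns the commanded pose from where the row before left it, along the tool's axes as they then stand; what a row does not reach is not made up. Full scale, the value 1, is 0.1 m for a shift and 90 degrees for a turn. A row lasts 1/10 s, in which the tool goes at most 50 mm and 8.59 degrees, less where a joint would pass 70% of its speed; a pose out of reach is approached as far as the arm can. A call with a number of a shift or a turn outside -1 to 1 is refused whole. A call with a gripper value outside its range is refused whole. The fingers move at their own pace and stop on an object; "squeeze" is the grip in N (left out, the last holds). Time passes only in rows, so rows that do not move let the fingers close. It gives the time, the measured TCP pose, the force, the opening and the grip force at its end, in the units of the state.
- readout.observe(): the state, without advancing time (a new reading comes with each control period).
- grab_frame(name): name is "scene" or "top" or "wrist"; returns the picture (420x560x3 uint8, blue, green, red); there is no depth.
- camera_info(name): a dict with "fx", "fy", "cx", "cy" (pixels), "T" (4x4, takes a point from camera to world coordinates); the wrist camera has in their place "hand_eye" (4x4, takes a point from camera to tool coordinates, whose origin is the TCP and whose axes are the flange's). Camera axes: x right, y up, looking along -z (the intrinsics and any distortion apply to the point x, -y, -z); pixel columns grow to the right and rows downward; lengths in m; the calibration is good to about 2 mm. A picture is of the moment at which its call begins: read the wrist's pose just before it. camera_info takes no time and is no camera call.
- workorder.job_done(): hands the job in; it is judged then, once.
The state is a dict: "clock": time; "qpos": joint angles; "qd": joint speeds; "joint_efforts": joint torques, N m; "position": TCP position; "tool_rot": TCP orientation; "force": force on the tool from outside, world axes, zero at the start; "moment": the same for the moment, N m; "grip_width": finger opening in m; "finger_force": force on a finger pad.
Only numpy, scipy, OpenCV 4.12 (cv2) and the standard library are available. Lean on these libraries where they do the work, as an engineer would, in place of code of your own. Each camera call takes 0.05 s, during which the arm holds its last target. There are 200 camera calls.

## Working session

There is one attempt and no reset: what is moved stays moved. The work goes in short steps, Python scripts to look and compute and a tool call to move; the robot and the scene stay as the last step left them, time stands still between calls to the robot, and variables do not carry over. Pictures are saved under pics/ and viewed, at most 10 in all, crops included, and the job is handed in when it is done.

Besides the shell and the picture viewer there is one more tool, called after "Emit:" as name(argument=value, ...) on one line, values as JSON. drive_tool: Moves the arm, as the interface text tells. Shift numbers are shares of 0.1 m and turn numbers shares of 90 degrees, none past 1 either way. Its arguments: {"type":"object","properties":{"targets":{"type":"array","items":{"type":"object","properties":{"dx":{"type":"number","minimum":-1,"maximum":1},"dy":{"type":"number","minimum":-1,"maximum":1},"dz":{"type":"number","minimum":-1,"maximum":1},"yaw":{"type":"number","minimum":-1,"maximum":1},"fingers":{"type":"number"}}}},"squeeze":{"type":"number"}},"required":["targets"]}

```bash
mkdir -p pics
python3 - <<'E'
from workcell import *
import cv2
s=readout.observe(); print({k:s[k] for k in('clock','position','tool_rot','force','grip_width')},bot.pinch_z)
for n in('scene','top'):
    cv2.imwrite(f'pics/{n}0.png',grab_frame(n)); print(camera_info(n))
print(camera_info('wrist'))
E
```

```text
{'clock': 0.0, 'position': array([0.22694593, 0.5819898 , 0.23072149]), 'tool_rot': array([-3.14046279e+00,  5.80775908e-05,  2.76981340e+00]), 'force': array([ 0.08899106,  0.37321189, -0.26219717]), 'grip_width': 0.08545565152325751} 0.0187
{'fx': 477.35899085948154, 'fy': 477.35899085948154, 'cx': 276.6609242621903, 'cy': 214.28410050349896, 'T': array([[ 0.84754144, -0.30945297,  0.43117557,  1.16474775],
       [ 0.53072777,  0.49607687, -0.68719413, -0.97698627],
       [-0.00124197,  0.81126235,  0.58468099,  0.96868068],
       [ 0.        ,  0.        ,  0.        ,  1.        ]])}
{'fx': 525.9057374782041, 'fy': 525.9057374782041, 'cx': 282.4958899846494, 'cy': 211.0246993881789, 'T': array([[-0.0037764 ,  0.99726181, -0.0738554 ,  0.3918662 ],
       [-0.99987055, -0.00261048,  0.01587671,  0.04064982],
       [ 0.01564044,  0.07390579,  0.99714257,  1.54944081],
       [ 0.        ,  0.        ,  0.        ,  1.        ]])}
{'fx': 298.9907790245365, 'fy': 298.9907790245365, 'cx': 279.9156349215333, 'cy': 209.27892404065315, 'hand_eye': array([[ 1.87822667e-05,  9.45006635e-01,  3.27051156e-01,
         8.43668080e-02],
       [ 9.99999947e-01,  8.83346857e-05, -3.12670137e-04,
        -3.54368022e-04],
       [-3.24365315e-04,  3.27051145e-01, -9.45006584e-01,
        -1.43306579e-01],
       [ 0.00000000e+00,  0.00000000e+00,  0.00000000e+00,
         1.00000000e+00]])}
```

View pics/scene0.png

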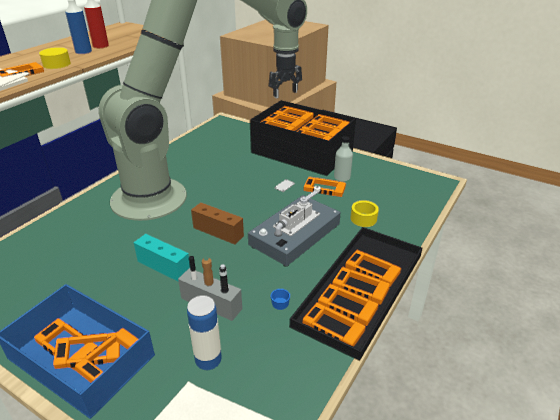

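View pics/top0.png

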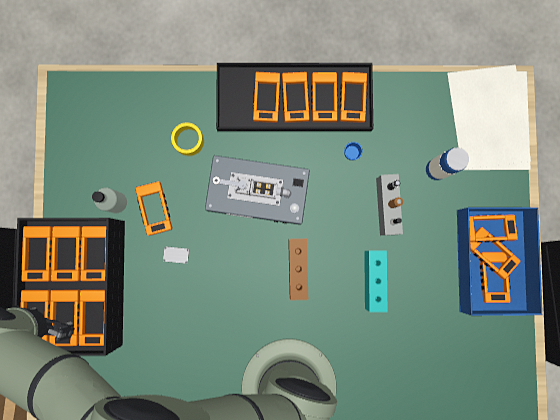

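Run:
```python
import cv2,numpy as np
t=cv2.imread('pics/top0.png');s=cv2.imread('pics/scene0.png')
def c(im,x,y,w,h,k):return cv2.resize(im[y:y+h,x:x+w],None,fx=k,fy=k,interpolation=cv2.INTER_CUBIC)
a=c(t,200,148,120,75,4)   #480x300
b=c(t,370,168,40,75,4)    #160x300
d=c(s,175,250,70,75,4)    #280x300
e=c(s,240,175,110,75,4)   #440
out=np.zeros((600,800,3),np.uint8)
out[:300,:480]=a;out[:300,500:660]=b;out[300:,:280]=d;out[300:,300:740]=e
cv2.imwrite('pics/m0.png',out)
```

```text
(no output)
```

View pics/m0.png

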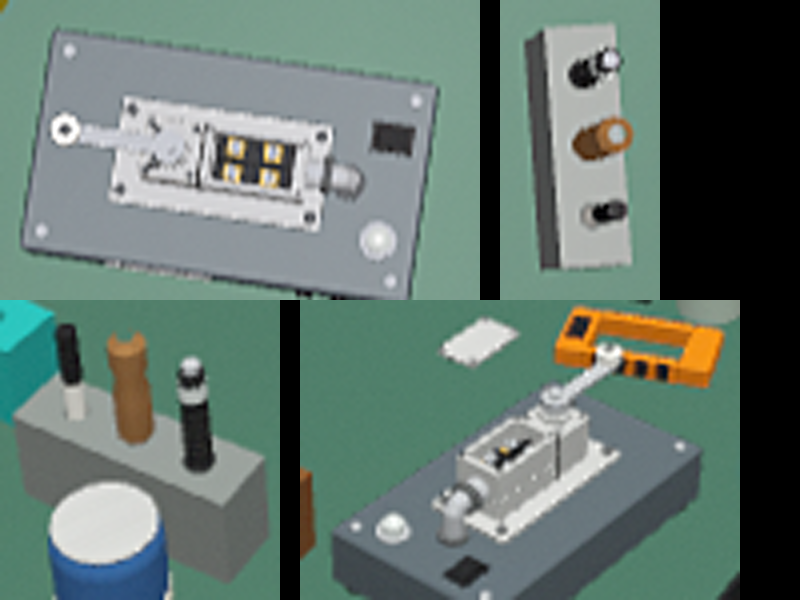

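```bash
cat > h.py <<'E'
import numpy as np
from workcell import camera_info, readout, grab_frame
from scipy.spatial.transform import Rotation as R
def ray(cam,u,v,T=None):
    c=camera_info(cam); T=c['T'] if T is None else T
    d=T[:3,:3]@np.array([(u-c['cx'])/c['fx'],-(v-c['cy'])/c['fy'],-1]); return T[:3,3],d
def atz(cam,u,v,z,T=None):
    o,d=ray(cam,u,v,T); return o+d*(z-o[2])/d[2]
def proj(cam,p,T=None):
    c=camera_info(cam); T=c['T'] if T is None else T
    q=T[:3,:3].T@(np.asarray(p)-T[:3,3]); return np.array([c['cx']-c['fx']*q[0]/q[2],c['cy']+c['fy']*q[1]/q[2]])
def wristT(s):
    T=np.eye(4);T[:3,:3]=R.from_euler('xyz',s['tool_rot']).as_matrix();T[:3,3]=s['position']
    return T@camera_info('wrist')['hand_eye']
E
python3 - <<'E'
from h import *
f=lambda u,v,x0,y0,z:atz('top',x0+(u+.5)/4-.5,y0+(v+.5)/4-.5,z)
np.set_printoptions(precision=4,suppress=True)
B=[f(u,v,200,148,.06) for u,v in((55,30),(438,88),(408,298),(22,248))]
print(np.mean(B,0),[np.degrees(np.arctan2(*(B[i]-B[j])[[1,0]])) for i,j in((0,1),(3,2),(0,3),(1,2))],[np.linalg.norm(B[i]-B[j]) for i,j in((0,1),(3,2),(0,3),(1,2))])
for n,u,v,z in(('roller',65,128,.136),('feed',233,175,.102),('out',236,148,.102)):print(n,f(u,v,200,148,z))
S=[f(u-500,v,370,168,.075) for u,v in((543,30),(617,23),(632,262),(553,268))]
print(np.mean(S,0),[np.degrees(np.arctan2(*(S[i]-S[j])[[1,0]])) for i,j in((0,3),(1,2),(1,0),(2,3))],[np.linalg.norm(S[i]-S[j]) for i,j in((0,3),(1,2),(1,0),(2,3))])
# scene checks
g=lambda u,v,x0,y0,z:atz('scene',x0+u/4,y0+v/4,z)
print('scene roller',g(609-300,355-300,240,175,.136),'tester top',g(190,366-300,175,250,.162),'top cam tester top',f(611-500,60,370,168,.162),'collar scene',g(197,466-300,175,250,.078))
E
```

```text
[0.5652 0.0883 0.06  ] [np.float64(81.23688225345636), np.float64(82.44353583242088), np.float64(-8.170786332471677), np.float64(-8.492650058438318)] [np.float64(0.2767145741462411), np.float64(0.27586242033551184), np.float64(0.15770121118073777), np.float64(0.1518852216030987)]
roller [0.5821 0.1978 0.136 ]
feed [0.5537 0.0855 0.102 ]
out [0.5725 0.0834 0.102 ]
[ 0.5203 -0.2898  0.075 ] [np.float64(1.3886415629311397), np.float64(2.421474490500722), np.float64(-84.66702889060193), np.float64(-85.8677469890624)] [np.float64(0.16860504112870975), np.float64(0.16959702497608203), np.float64(0.05295430633849676), np.float64(0.05595005762407355)]
scene roller [0.587  0.1902 0.136 ] tester top [ 0.5735 -0.2908  0.162 ] top cam tester top [ 0.5697 -0.288   0.162 ] collar scene [ 0.5747 -0.2942  0.078 ]
```

Emit:
drive_tool(targets=[{"dx": -0.2, "dy": -0.14, "dz": -0.02, "fingers": 0}, {"dx": -0.35, "dy": -0.24, "dz": -0.02, "fingers": 0}, {"dx": -0.35, "dy": -0.24, "dz": -0.02, "fingers": 0}, {"dx": -0.35, "dy": -0.24, "dz": -0.02, "fingers": 0}, {"dx": -0.35, "dy": -0.24, "dz": -0.02, "fingers": 0}, {"dx": -0.35, "dy": -0.24, "dz": -0.02, "fingers": 0}, {"dx": -0.35, "dy": -0.24, "dz": -0.02, "fingers": 0}, {"dx": -0.35, "dy": -0.24, "dz": -0.02, "fingers": 0}, {"dx": -0.35, "dy": -0.24, "dz": -0.02, "fingers": 0}, {"dx": -0.35, "dy": -0.24, "dz": -0.02, "fingers": 0}, {"dx": -0.35, "dy": -0.24, "dz": -0.02, "fingers": 0}, {"dx": -0.35, "dy": -0.24, "dz": -0.02, "fingers": 0}, {"dx": -0.35, "dy": -0.24, "dz": -0.02, "fingers": 0}, {"dx": -0.35, "dy": -0.24, "dz": -0.02, "fingers": 0}, {"dx": -0.15, "dy": -0.1, "dz": -0.02, "fingers": 0}])

```text
invalid input
```

Emit:
drive_tool(targets=[{"yaw": 0.095}, {"yaw": 0.095}, {"yaw": 0.095}, {"yaw": 0.095}, {"yaw": 0.095}, {"yaw": 0.095}, {"yaw": 0.095}, {"yaw": 0.095}, {"yaw": 0}, {"yaw": 0}])

```text
invalid input
```

Run:
```python
from h import *
import cv2
s=readout.observe();im=grab_frame('wrist');cv2.imwrite('pics/w1.png',im)
print(s['clock'],s['position'],s['tool_rot'],s['qpos'],s['force'])
np.savez('w1.npz',p=s['position'],r=s['tool_rot'])
```

```text
0.1 [0.22699506 0.58199522 0.23077145] [-3.14052878e+00  1.02527976e-04  2.76977953e+00] [-1.2692108   0.52198702 -0.03628815  1.59992856  0.02120886  1.02113081
 -0.11278684] [-0.35469586  0.07850153  0.440471  ]
```

View pics/w1.png

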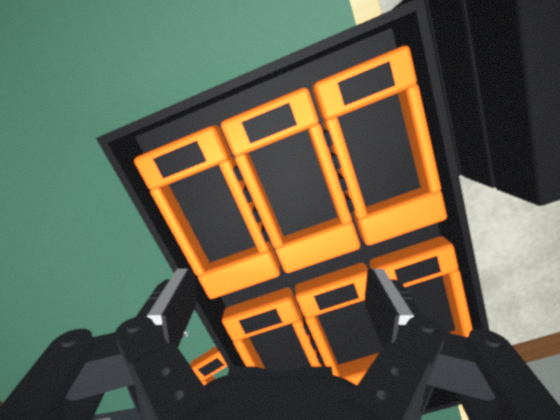

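The picture shows only the black parts crate under the start pose, because both moves were refused. I'll send every key in each row this time.

Emit:
drive_tool(targets=[{"dx": -0.2, "dy": -0.14, "dz": -0.02, "yaw": 0, "fingers": 0}, {"dx": -0.35, "dy": -0.24, "dz": -0.02, "yaw": 0, "fingers": 0}, {"dx": -0.35, "dy": -0.24, "dz": -0.02, "yaw": 0, "fingers": 0}, {"dx": -0.35, "dy": -0.24, "dz": -0.02, "yaw": 0, "fingers": 0}, {"dx": -0.35, "dy": -0.24, "dz": -0.02, "yaw": 0, "fingers": 0}, {"dx": -0.35, "dy": -0.24, "dz": -0.02, "yaw": 0, "fingers": 0}, {"dx": -0.35, "dy": -0.24, "dz": -0.02, "yaw": 0, "fingers": 0}, {"dx": -0.35, "dy": -0.24, "dz": -0.02, "yaw": 0, "fingers": 0}, {"dx": -0.35, "dy": -0.24, "dz": -0.02, "yaw": 0, "fingers": 0}, {"dx": -0.35, "dy": -0.24, "dz": -0.02, "yaw": 0, "fingers": 0}, {"dx": -0.35, "dy": -0.24, "dz": -0.02, "yaw": 0, "fingers": 0}, {"dx": -0.35, "dy": -0.24, "dz": -0.02, "yaw": 0, "fingers": 0}, {"dx": -0.35, "dy": -0.24, "dz": -0.02, "yaw": 0, "fingers": 0}, {"dx": -0.35, "dy": -0.24, "dz": -0.02, "yaw": 0, "fingers": 0}, {"dx": -0.15, "dy": -0.1, "dz": -0.02, "yaw": 0, "fingers": 0}])

```text
clock: 1.65
position: [0.563, 0.0872, 0.2612]
tool_rot: [-3.14, 0.001, 2.766]
force: [-0.6, 0.7, -1.1]
grip_width: 0.0853
finger_force: 0.0
```

Emit:
drive_tool(targets=[{"dx": 0, "dy": 0, "dz": 0, "fingers": 0, "yaw": 0.095}, {"dx": 0, "dy": 0, "dz": 0, "fingers": 0, "yaw": 0.095}, {"dx": 0, "dy": 0, "dz": 0, "fingers": 0, "yaw": 0.095}, {"dx": 0, "dy": 0, "dz": 0, "fingers": 0, "yaw": 0.095}, {"dx": 0, "dy": 0, "dz": 0, "fingers": 0, "yaw": 0.095}, {"dx": 0, "dy": 0, "dz": 0, "fingers": 0, "yaw": 0.095}, {"dx": 0, "dy": 0, "dz": 0, "fingers": 0, "yaw": 0.095}, {"dx": 0, "dy": 0, "dz": 0, "fingers": 0, "yaw": 0.095}, {"dx": 0, "dy": 0, "dz": 0, "fingers": 0, "yaw": 0}, {"dx": 0, "dy": 0, "dz": 0, "fingers": 0, "yaw": 0}])

```text
clock: 2.65
position: [0.5614, 0.0914, 0.2612]
tool_rot: [-3.141, 0.0, 1.581]
force: [-0.5, 0.5, 0.0]
grip_width: 0.0855
finger_force: 0.0
```

Run:
```python
from h import *
import cv2
s=readout.observe();im=grab_frame('wrist');cv2.imwrite('pics/w2.png',im)
print(s['clock'],s['position'],s['tool_rot'],s['qpos'],s['force'])
np.savez('w2.npz',T=wristT(s))
cv2.imwrite('pics/w2b.png',cv2.resize(im[60:360,80:480],None,fx=2,fy=2,interpolation=cv2.INTER_CUBIC))
```

```text
2.65 [0.56138272 0.09136258 0.26115671] [-3.14128188e+00  2.37991393e-04  1.58088194e+00] [-0.56085357  0.42687009  0.40927378  1.73328047 -0.19414479  1.02183502
 -0.07241643] [-0.51480428  0.49274056  0.03629136]
```

View pics/w2b.png

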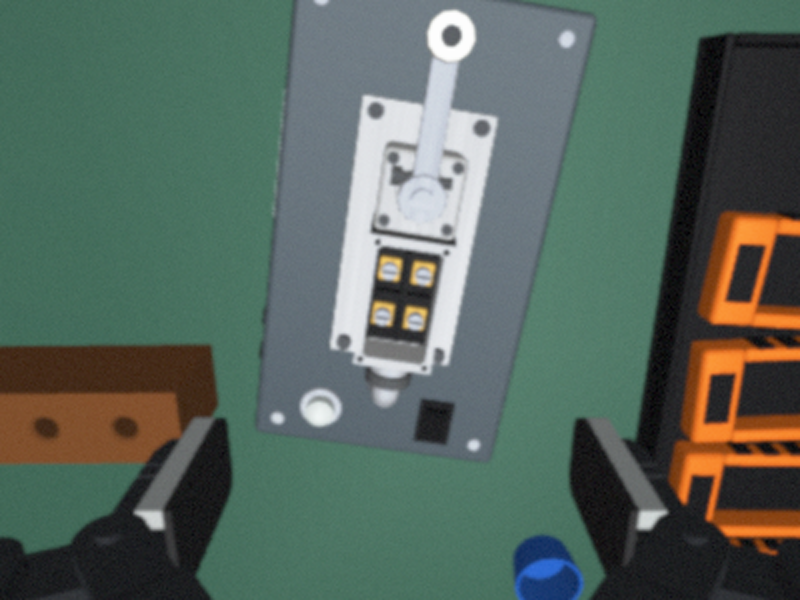

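Run:
```python
from h import *
np.set_printoptions(precision=4,suppress=True)
T=np.load('w2.npz')['T']
P={}
for n,u,v,z in(('roller',451,36,.138),('pivot',422,199,.126),('feed',390,269,.102),('out',424,273,.102),('f2',382,315,.102),('o2',415,319,.102)):
    P[n]=atz('wrist',80+(u+.5)/2-.5,60+(v+.5)/2-.5,z,T);print(n,P[n])
print('lever yaw',np.degrees(np.arctan2(*(P['roller']-P['pivot'])[[1,0]]))-90,np.linalg.norm((P['roller']-P['pivot'])[:2]),np.linalg.norm(P['feed']-P['out']))
# fit box pose from points
from scipy.optimize import least_squares
M={'roller':(0,110),'pivot':(0,40),'feed':(-9,-4),'out':(9,-4)}
def res(q):
    c,s=np.cos(q[2]),np.sin(q[2]);return np.concatenate([[q[0]+c*x/1e3-s*y/1e3-P[n][0],q[1]+s*x/1e3+c*y/1e3-P[n][1]] for n,(x,y) in M.items()])
r=least_squares(res,[.565,.088,-.14]);print(r.x,np.degrees(r.x[2]),r.fun*1e3)
# spray can and tester from initial images
print('can top',atz('top',457,160,.19),'scene',atz('scene',202,305,.19))
```

```text
roller [0.5809 0.1974 0.138 ]
pivot [0.571  0.1285 0.126 ]
feed [0.5559 0.0875 0.102 ]
out [0.5738 0.0855 0.102 ]
f2 [0.5517 0.0616 0.102 ]
o2 [0.5696 0.0595 0.102 ]
lever yaw -8.217182424539516 0.06955423404375274 0.018045328870062237
[ 0.5654  0.0896 -0.1434] -8.214874836175937 [ 0.1244  1.0942  0.0635  0.6526 -0.0354 -0.5951 -0.1526 -1.1518]
can top [ 0.6257 -0.4396  0.19  ] scene [ 0.6325 -0.4394  0.19  ]
```

Emit:
drive_tool(targets=[{"dx": -0.2, "dy": 0.01, "dz": 0, "yaw": 0, "fingers": 0}, {"dx": -0.4, "dy": 0.01, "dz": 0, "yaw": 0, "fingers": 0}, {"dx": -0.4, "dy": 0.01, "dz": 0, "yaw": 0, "fingers": 0}, {"dx": -0.4, "dy": 0.01, "dz": 0, "yaw": 0, "fingers": 0}, {"dx": -0.4, "dy": 0.01, "dz": 0, "yaw": 0, "fingers": 0}, {"dx": -0.4, "dy": 0.01, "dz": 0, "yaw": 0, "fingers": 0}, {"dx": -0.4, "dy": 0.01, "dz": 0, "yaw": 0, "fingers": 0}, {"dx": -0.4, "dy": 0.01, "dz": 0, "yaw": 0, "fingers": 0}, {"dx": -0.4, "dy": 0.01, "dz": 0, "yaw": 0, "fingers": 0}, {"dx": -0.4, "dy": 0.01, "dz": 0, "yaw": 0, "fingers": 0}])

```text
clock: 3.7
position: [0.5732, -0.2904, 0.2613]
tool_rot: [3.142, -0.0, 1.579]
force: [0.6, 0.6, -0.5]
grip_width: 0.0853
finger_force: 0.0
```

Emit:
drive_tool(targets=[{"dx": 0, "dy": 0, "dz": 0, "fingers": 0.4, "yaw": 0.0915}, {"dx": 0, "dy": 0, "dz": 0, "fingers": 0.4, "yaw": 0.0915}, {"dx": 0, "dy": 0, "dz": 0, "fingers": 0.4, "yaw": 0.0915}, {"dx": 0, "dy": 0, "dz": 0, "fingers": 0.4, "yaw": 0.0915}, {"dx": 0, "dy": 0, "dz": 0, "fingers": 0.4, "yaw": 0.0915}, {"dx": 0, "dy": 0, "dz": 0, "fingers": 0.4, "yaw": 0.0915}, {"dx": 0, "dy": 0, "dz": 0, "fingers": 0.4, "yaw": 0.0915}, {"dx": 0, "dy": 0, "dz": 0, "fingers": 0.4, "yaw": 0.0915}, {"dx": 0, "dy": 0, "dz": 0, "fingers": 0.4, "yaw": 0.0915}, {"dx": 0, "dy": 0, "dz": 0, "fingers": 0.4, "yaw": 0.0915}, {"dx": 0, "dy": 0, "dz": 0, "fingers": 0.4, "yaw": 0.0915}, {"dx": 0, "dy": 0, "dz": 0, "fingers": 0.4, "yaw": 0}])

```text
clock: 4.9
position: [0.5734, -0.2886, 0.2609]
tool_rot: [-3.142, 0.001, -0.005]
force: [0.8, 0.3, -0.3]
grip_width: 0.0515
finger_force: 0.0
```

Run:
```python
from h import *
import cv2
s=readout.observe();im=grab_frame('wrist');cv2.imwrite('pics/w3.png',im)
print(s['clock'],s['position'],s['tool_rot'],s['qpos'],s['force'],s['grip_width'])
np.savez('w3.npz',T=wristT(s))
cv2.imwrite('pics/w3b.png',cv2.resize(im[60:360,80:480],None,fx=2,fy=2,interpolation=cv2.INTER_CUBIC))
```

```text
4.9 [ 0.57342778 -0.28864194  0.26087964] [-3.14156919e+00  8.19662898e-04 -4.87579131e-03] [-0.13844187  0.67402143  0.86144397  1.54709964 -0.53898781  1.17302158
 -0.74766942] [ 0.82552699  0.26249818 -0.25434465] 0.05152063972424037
```

View pics/w3b.png

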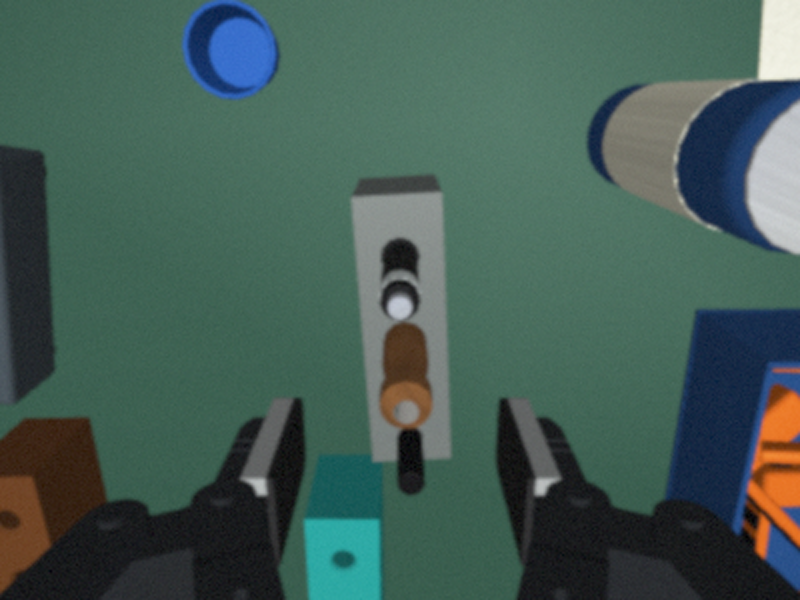

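Run:
```python
from h import *
np.set_printoptions(precision=4,suppress=True)
T=np.load('w3.npz')['T']
w=lambda u,v,z:atz('wrist',80+(u+.5)/2-.5,60+(v+.5)/2-.5,z,T)
print('top',w(400,306,.162),'hand',w(400,299,.155),'collar',w(400,255,.0785))
S=[w(u,v,.075) for u,v in((352,197),(442,192),(450,458),(373,461))]
print(S,np.mean(S,0))
```

```text
top [ 0.5707 -0.2887  0.162 ] hand [ 0.5715 -0.2887  0.155 ] collar [ 0.5713 -0.2887  0.0785]
[array([ 0.6034, -0.2625,  0.075 ]), array([ 0.6059, -0.3119,  0.075 ]), array([ 0.436 , -0.3201,  0.075 ]), array([ 0.434 , -0.2707,  0.075 ])] [ 0.5198 -0.2913  0.075 ]
```

Emit:
drive_tool(targets=[{"dx": -0.025, "dy": 0, "dz": 0.1, "yaw": 0, "fingers": 0.4}, {"dx": 0, "dy": 0, "dz": 0.2, "yaw": 0, "fingers": 0.4}, {"dx": 0, "dy": 0, "dz": 0.2, "yaw": 0, "fingers": 0.4}, {"dx": 0, "dy": 0, "dz": 0.2, "yaw": 0, "fingers": 0.4}, {"dx": 0, "dy": 0, "dz": 0.2, "yaw": 0, "fingers": 0.4}, {"dx": 0, "dy": 0, "dz": 0.2, "yaw": 0, "fingers": 0.4}, {"dx": 0, "dy": 0, "dz": 0.2, "yaw": 0, "fingers": 0.4}, {"dx": 0, "dy": 0, "dz": 0.15, "yaw": 0, "fingers": 0.4}, {"dx": 0, "dy": 0, "dz": 0.1, "yaw": 0, "fingers": 0.4}, {"dx": 0, "dy": 0, "dz": 0, "yaw": 0, "fingers": 0.4}, {"dx": 0, "dy": 0, "dz": 0, "yaw": 0, "fingers": 0.8}, {"dx": 0, "dy": 0, "dz": 0, "yaw": 0, "fingers": 1}, {"dx": 0, "dy": 0, "dz": 0, "yaw": 0, "fingers": 1}, {"dx": 0, "dy": 0, "dz": 0, "yaw": 0, "fingers": 1}, {"dx": 0, "dy": 0, "dz": 0, "yaw": 0, "fingers": 1}, {"dx": 0, "dy": 0, "dz": 0, "yaw": 0, "fingers": 1}], squeeze=40)

```text
clock: 6.55
position: [0.5714, -0.2889, 0.1071]
tool_rot: [3.141, -0.001, -0.005]
force: [-2.2, 1.6, 6.6]
grip_width: 0.0167
finger_force: 39.0
```

Emit:
drive_tool(targets=[{"dx": 0, "dy": 0, "dz": -0.05, "yaw": 0, "fingers": 1}, {"dx": 0, "dy": 0, "dz": -0.15, "yaw": 0, "fingers": 1}, {"dx": 0, "dy": 0, "dz": -0.2, "yaw": 0, "fingers": 1}, {"dx": 0, "dy": 0, "dz": -0.2, "yaw": 0, "fingers": 1}, {"dx": 0, "dy": 0, "dz": -0.2, "yaw": 0, "fingers": 1}, {"dx": 0, "dy": 0, "dz": -0.2, "yaw": 0, "fingers": 1}, {"dx": 0, "dy": 0, "dz": -0.2, "yaw": 0, "fingers": 1}, {"dx": 0, "dy": 0, "dz": -0.15, "yaw": 0, "fingers": 1}, {"dx": 0, "dy": 0, "dz": -0.05, "yaw": 0, "fingers": 1}, {"dx": 0, "dy": 0, "dz": 0, "yaw": 0, "fingers": 1}])

```text
clock: 7.55
position: [0.5711, -0.2887, 0.2469]
tool_rot: [3.141, -0.001, -0.005]
force: [-0.8, -0.1, -1.3]
grip_width: 0.0171
finger_force: 39.0
```

Emit:
drive_tool(targets=[{"dx": -0.013, "dy": -0.1, "dz": 0, "yaw": 0, "fingers": 1}, {"dx": -0.013, "dy": -0.2, "dz": 0, "yaw": 0, "fingers": 1}, {"dx": -0.013, "dy": -0.3, "dz": 0, "yaw": 0, "fingers": 1}, {"dx": -0.013, "dy": -0.35, "dz": 0, "yaw": 0, "fingers": 1}, {"dx": -0.013, "dy": -0.35, "dz": 0, "yaw": 0, "fingers": 1}, {"dx": -0.013, "dy": -0.35, "dz": 0, "yaw": 0, "fingers": 1}, {"dx": -0.013, "dy": -0.35, "dz": 0, "yaw": 0, "fingers": 1}, {"dx": -0.013, "dy": -0.35, "dz": 0, "yaw": 0, "fingers": 1}, {"dx": -0.013, "dy": -0.35, "dz": 0, "yaw": 0, "fingers": 1}, {"dx": -0.013, "dy": -0.35, "dz": 0, "yaw": 0, "fingers": 1}, {"dx": -0.013, "dy": -0.3, "dz": 0, "yaw": 0, "fingers": 1}, {"dx": -0.013, "dy": -0.2, "dz": 0, "yaw": 0, "fingers": 1}, {"dx": -0.013, "dy": -0.16, "dz": 0, "yaw": 0, "fingers": 1}, {"dx": 0, "dy": 0, "dz": 0, "yaw": 0, "fingers": 1}, {"dx": 0, "dy": 0, "dz": 0, "yaw": 0, "fingers": 1}])

```text
clock: 9.05
position: [0.5556, 0.0821, 0.246]
tool_rot: [3.141, 0.0, -0.005]
force: [-0.0, -0.4, 0.5]
grip_width: 0.017
finger_force: 39.0
```

Run:
```python
from h import *
import cv2
s=readout.observe();im=grab_frame('wrist');sc=grab_frame('scene');cv2.imwrite('pics/w4.png',im)
print(s['clock'],s['position'],s['tool_rot'],s['qpos'],s['force'],s['grip_width'])
T=wristT(s);np.savez('w4.npz',T=T,p=s['position'])
tip=s['position']-[0,0,.092]
print('pred tip wrist',proj('wrist',tip,T),'feed',proj('wrist',[.5559,.0869,.102],T),'scene tip',proj('scene',tip),'feed',proj('scene',[.5559,.0869,.102]))
a=cv2.resize(im[110:310,200:400],None,fx=2,fy=2,interpolation=cv2.INTER_CUBIC)
u,v=proj('scene',tip).astype(int)
b=cv2.resize(sc[v-60:v+40,u-50:u+50],None,fx=4,fy=4,interpolation=cv2.INTER_CUBIC);print(u-50,v-60)
cv2.imwrite('pics/m4.png',np.hstack([a,b]))
```

```text
9.05 [0.55563099 0.08205522 0.2460279 ] [ 3.14105821e+00  4.67301039e-04 -5.07684226e-03] [-0.88245527  0.57976282  0.9466915   1.78441519 -0.53450366  1.05877981
 -1.31572505] [-0.0231027  -0.35389069  0.5161777 ] 0.016974536163954994
pred tip wrist [279.5418429  212.51366654] feed [274.72605024 194.80015056] scene tip [291.89993423 197.04706982] feed [292.46950853 210.12449718]
241 137
```

View pics/m4.png

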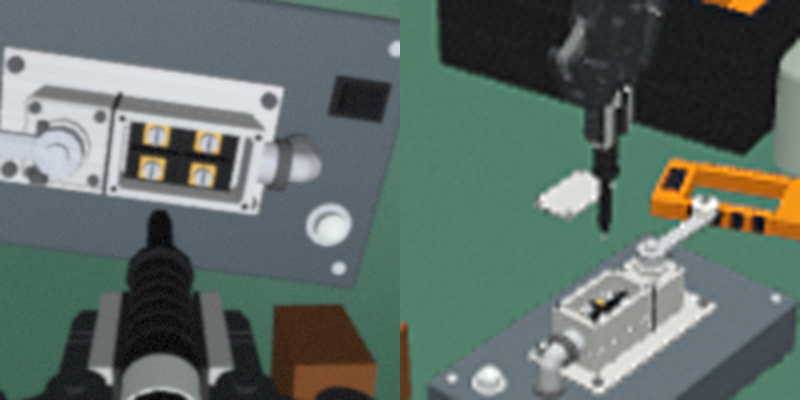

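Emit:
drive_tool(targets=[{"dx": 0, "dy": -0.04, "dz": 0, "yaw": 0, "fingers": 1}, {"dx": 0, "dy": 0, "dz": 0.1, "yaw": 0, "fingers": 1}, {"dx": 0, "dy": 0, "dz": 0.15, "yaw": 0, "fingers": 1}, {"dx": 0, "dy": 0, "dz": 0.1, "yaw": 0, "fingers": 1}, {"dx": 0, "dy": 0, "dz": 0.08, "yaw": 0, "fingers": 1}, {"dx": 0, "dy": 0, "dz": 0, "yaw": 0, "fingers": 1}, {"dx": 0, "dy": 0, "dz": 0, "yaw": 0, "fingers": 1}])

```text
clock: 9.85
position: [0.556, 0.0861, 0.2033]
tool_rot: [3.141, 0.0, -0.005]
force: [-0.5, -0.1, -0.8]
grip_width: 0.0171
finger_force: 39.0
```

Run:
```python
from h import *
import cv2
s=readout.observe();im=grab_frame('wrist');sc=grab_frame('scene');cv2.imwrite('pics/w5.png',im)
print(s['clock'],s['position'],s['tool_rot'],s['force'],s['grip_width'])
T=wristT(s);np.savez('w5.npz',T=T,p=s['position'])
tip=s['position']-[0,0,.092]
p=proj('wrist',tip,T);print('pred tip wrist',p,'feed',proj('wrist',[.5559,.0869,.102],T),'out',proj('wrist',[.5737,.0843,.102],T),'scene tip',proj('scene',tip))
a=cv2.resize(im[160:260,230:330],None,fx=4,fy=4,interpolation=cv2.INTER_CUBIC)
u,v=proj('scene',tip).astype(int)
b=cv2.resize(sc[v-30:v+20,u-25:u+25],None,fx=8,fy=8,interpolation=cv2.INTER_CUBIC);print(u-25,v-30)
cv2.imwrite('pics/m5.png',np.hstack([a,b]))
```

```text
9.85 [0.55602731 0.08614517 0.20327085] [ 3.14128058e+00  1.12447986e-04 -5.32470220e-03] [-0.45332142 -0.13278627 -0.79132285] 0.017113598489266836
pred tip wrist [279.56686    212.55050844] feed [278.7031077  209.09508524] out [281.63875692 189.16774442] scene tip [292.43573868 207.83746301]
267 177
```

View pics/m5.png

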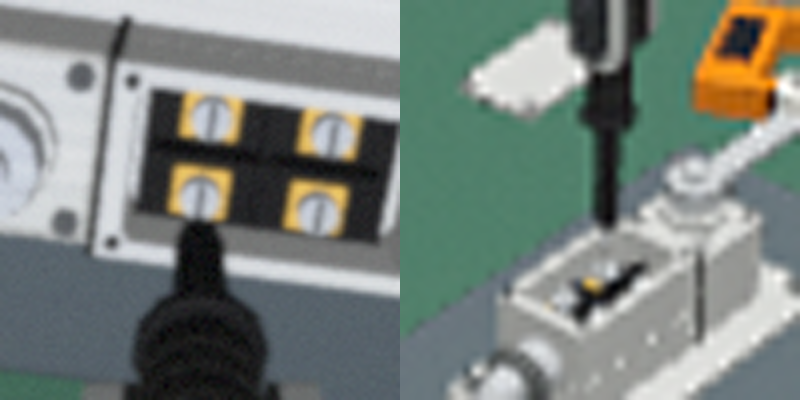

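Emit:
drive_tool(targets=[{"dx": 0, "dy": 0, "dz": 0.04, "yaw": 0, "fingers": 1}, {"dx": 0, "dy": 0, "dz": 0.03, "yaw": 0, "fingers": 1}, {"dx": 0, "dy": 0, "dz": 0.02, "yaw": 0, "fingers": 1}, {"dx": 0, "dy": 0, "dz": 0.015, "yaw": 0, "fingers": 1}, {"dx": 0, "dy": 0, "dz": 0.01, "yaw": 0, "fingers": 1}, {"dx": 0, "dy": 0, "dz": 0, "yaw": 0, "fingers": 1}, {"dx": 0, "dy": 0, "dz": 0, "yaw": 0, "fingers": 1}, {"dx": 0, "dy": 0, "dz": 0, "yaw": 0, "fingers": 1}, {"dx": 0, "dy": 0, "dz": 0, "yaw": 0, "fingers": 1}, {"dx": 0, "dy": 0, "dz": 0, "yaw": 0, "fingers": 1}, {"dx": 0, "dy": 0, "dz": 0, "yaw": 0, "fingers": 1}])

```text
clock: 11.05
position: [0.556, 0.0864, 0.1918]
tool_rot: [3.142, -0.0, -0.005]
force: [-1.0, 0.4, 0.9]
grip_width: 0.0168
finger_force: 39.1
```

Run:
```python
from h import *
import cv2
F=[]
for i in range(6):
    F.append(readout.observe()['force']);im=grab_frame('wrist')
print(np.mean(F,0),np.std(F,0),readout.observe()['position'])
cv2.imwrite('pics/w6.png',cv2.resize(im[140:290,180:380],None,fx=4,fy=4,interpolation=cv2.INTER_CUBIC))
```

```text
[0.03692161 0.1632271  0.45252854] [0.63595271 0.43052872 0.40182659] [0.55596841 0.08635614 0.19180718]
```

View pics/w6.png

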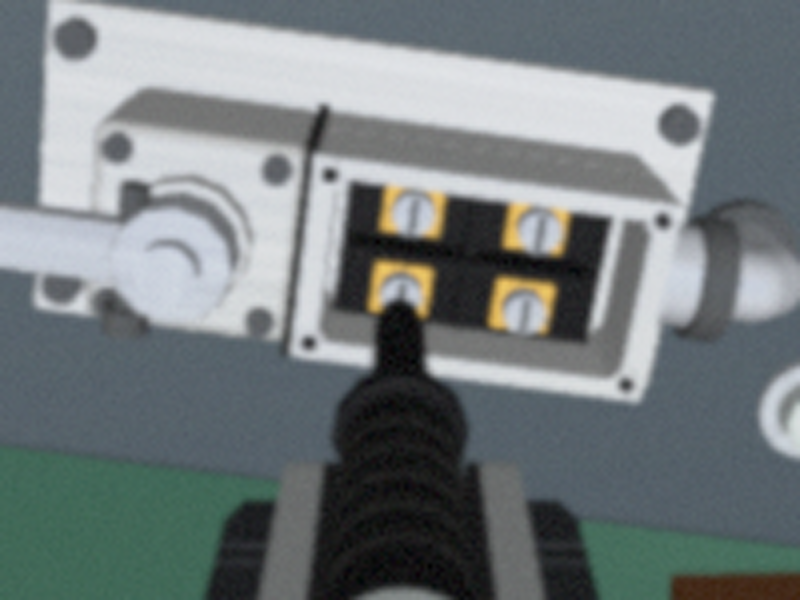

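Emit:
drive_tool(targets=[{"dx": 0, "dy": 0, "dz": 0.015, "yaw": 0, "fingers": 1}, {"dx": 0, "dy": 0, "dz": 0, "yaw": 0, "fingers": 1}, {"dx": 0, "dy": 0, "dz": 0, "yaw": 0, "fingers": 1}])

```text
clock: 11.65
position: [0.556, 0.0864, 0.1903]
tool_rot: [3.142, 0.0, -0.005]
force: [-0.3, 0.2, 1.1]
grip_width: 0.0171
finger_force: 39.2
```

```bash
cat > f.py <<'E'
from h import *
F=[]
for i in range(16):
    F.append(readout.observe()['force']);grab_frame('wrist')
print(np.mean(F,0),np.std(F,0)/4,readout.observe()['position'],readout.observe()['clock'])
E
python3 f.py
```

```text
[-0.35951017  0.46310187  1.63944101] [0.12480273 0.10400733 0.12591512] [0.5559505  0.08635629 0.19030473] 12.45
```

Emit:
drive_tool(targets=[{"dx": 0, "dy": 0, "dz": -0.07, "yaw": 0, "fingers": 1}, {"dx": 0, "dy": 0, "dz": -0.1, "yaw": 0, "fingers": 1}, {"dx": 0, "dy": 0, "dz": 0, "yaw": 0, "fingers": 1}, {"dx": 0.06, "dy": 0.01, "dz": 0, "yaw": 0, "fingers": 1}, {"dx": 0.06, "dy": 0.01, "dz": 0, "yaw": 0, "fingers": 1}, {"dx": 0.058, "dy": 0.005, "dz": 0, "yaw": 0, "fingers": 1}, {"dx": 0, "dy": 0, "dz": 0, "yaw": 0, "fingers": 1}, {"dx": 0, "dy": 0, "dz": 0.07, "yaw": 0, "fingers": 1}, {"dx": 0, "dy": 0, "dz": 0.04, "yaw": 0, "fingers": 1}, {"dx": 0, "dy": 0, "dz": 0.02, "yaw": 0, "fingers": 1}, {"dx": 0, "dy": 0, "dz": 0.02, "yaw": 0, "fingers": 1}, {"dx": 0, "dy": 0, "dz": 0.015, "yaw": 0, "fingers": 1}, {"dx": 0, "dy": 0, "dz": 0, "yaw": 0, "fingers": 1}, {"dx": 0, "dy": 0, "dz": 0, "yaw": 0, "fingers": 1}, {"dx": 0, "dy": 0, "dz": 0, "yaw": 0, "fingers": 1}, {"dx": 0, "dy": 0, "dz": 0, "yaw": 0, "fingers": 1}])

```text
clock: 14.05
position: [0.5738, 0.0838, 0.1909]
tool_rot: [-3.141, -0.0, -0.005]
force: [-2.0, -0.1, 1.9]
grip_width: 0.0167
finger_force: 39.2
```

```bash
python3 f.py; python3 -c "
from h import *
import cv2
cv2.imwrite('pics/w7.png',cv2.resize(grab_frame('wrist')[140:290,180:380],None,fx=4,fy=4,interpolation=cv2.INTER_CUBIC))"
```

```text
[-1.17663009  0.17584696  1.39415667] [0.13855984 0.12041664 0.11004636] [0.57374834 0.08378266 0.19078743] 14.85
```

View pics/w7.png

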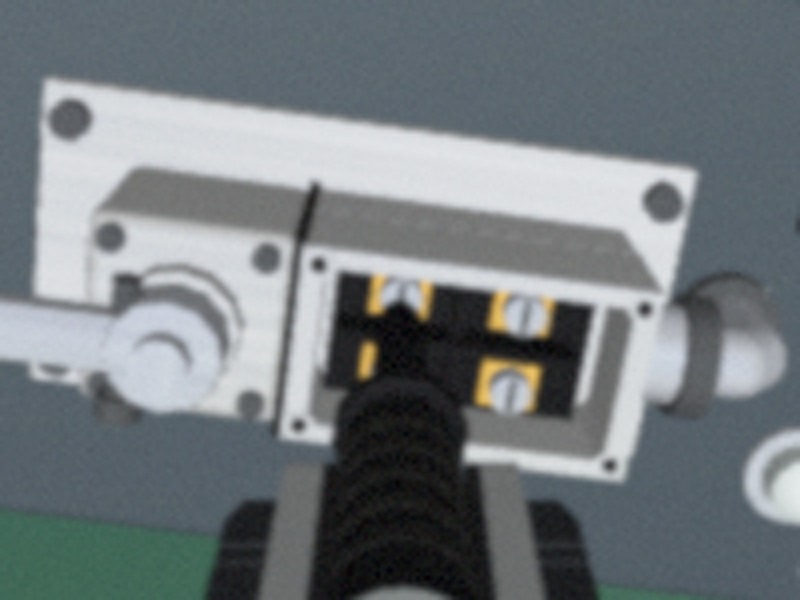

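The tip sits on the outgoing screw (about 403,295) and is in contact. I'm now taking the tester back.

Emit:
drive_tool(targets=[{"dx": 0, "dy": 0, "dz": -0.1, "yaw": 0, "fingers": 1}, {"dx": 0, "dy": 0, "dz": -0.2, "yaw": 0, "fingers": 1}, {"dx": 0, "dy": 0, "dz": -0.2, "yaw": 0, "fingers": 1}, {"dx": 0, "dy": 0, "dz": -0.06, "yaw": 0, "fingers": 1}, {"dx": 0, "dy": 0.1, "dz": 0, "yaw": 0, "fingers": 1}, {"dx": 0, "dy": 0.25, "dz": 0, "yaw": 0, "fingers": 1}, {"dx": 0, "dy": 0.35, "dz": 0, "yaw": 0, "fingers": 1}, {"dx": 0, "dy": 0.35, "dz": 0, "yaw": 0, "fingers": 1}, {"dx": 0, "dy": 0.35, "dz": 0, "yaw": 0, "fingers": 1}, {"dx": 0, "dy": 0.35, "dz": 0, "yaw": 0, "fingers": 1}, {"dx": 0, "dy": 0.35, "dz": 0, "yaw": 0, "fingers": 1}, {"dx": 0, "dy": 0.35, "dz": 0, "yaw": 0, "fingers": 1}, {"dx": 0, "dy": 0.35, "dz": 0, "yaw": 0, "fingers": 1}, {"dx": 0, "dy": 0.35, "dz": 0, "yaw": 0, "fingers": 1}, {"dx": 0, "dy": 0.3, "dz": 0, "yaw": 0, "fingers": 1}, {"dx": 0, "dy": 0.2, "dz": 0, "yaw": 0, "fingers": 1}, {"dx": -0.005, "dy": 0.075, "dz": 0, "yaw": 0, "fingers": 1}, {"dx": 0, "dy": 0, "dz": 0, "yaw": 0, "fingers": 1}, {"dx": 0, "dy": 0, "dz": 0, "yaw": 0, "fingers": 1}, {"dx": 0, "dy": 0, "dz": 0, "yaw": 0, "fingers": 1}])

```text
clock: 16.9
position: [0.5717, -0.2875, 0.2466]
tool_rot: [-3.141, 0.0, -0.004]
force: [0.5, -0.2, -1.0]
grip_width: 0.0168
finger_force: 39.1
```

Emit:
drive_tool(targets=[{"dx": -0.003, "dy": 0.014, "dz": 0, "yaw": 0, "fingers": 1}, {"dx": 0, "dy": 0, "dz": 0.1, "yaw": 0, "fingers": 1}, {"dx": 0, "dy": 0, "dz": 0.2, "yaw": 0, "fingers": 1}, {"dx": 0, "dy": 0, "dz": 0.2, "yaw": 0, "fingers": 1}, {"dx": 0, "dy": 0, "dz": 0.1, "yaw": 0, "fingers": 1}, {"dx": 0, "dy": 0, "dz": 0.1, "yaw": 0, "fingers": 1}, {"dx": 0, "dy": 0, "dz": 0.1, "yaw": 0, "fingers": 1}, {"dx": 0, "dy": 0, "dz": 0.1, "yaw": 0, "fingers": 1}, {"dx": 0, "dy": 0, "dz": 0.1, "yaw": 0, "fingers": 1}, {"dx": 0, "dy": 0, "dz": 0, "yaw": 0, "fingers": 1}])

```text
clock: 17.9
position: [0.5706, -0.2898, 0.1455]
tool_rot: [-3.141, 0.001, -0.005]
force: [-0.5, 0.4, -0.3]
grip_width: 0.0171
finger_force: 39.1
```

Emit:
drive_tool(targets=[{"dx": 0.005, "dy": -0.008, "dz": 0.08, "yaw": 0, "fingers": 1}, {"dx": 0, "dy": 0, "dz": 0.1, "yaw": 0, "fingers": 1}, {"dx": 0, "dy": 0, "dz": 0.1, "yaw": 0, "fingers": 1}, {"dx": 0, "dy": 0, "dz": 0.06, "yaw": 0, "fingers": 1}, {"dx": 0, "dy": 0, "dz": 0.03, "yaw": 0, "fingers": 1}, {"dx": 0, "dy": 0, "dz": 0, "yaw": 0, "fingers": 1}, {"dx": 0, "dy": 0, "dz": 0, "yaw": 0, "fingers": 1}])

```text
clock: 18.6
position: [0.5717, -0.2895, 0.11]
tool_rot: [3.141, -0.0, -0.005]
force: [0.3, -0.6, -0.8]
grip_width: 0.0168
finger_force: 39.1
```

Emit:
drive_tool(targets=[{"dx": 0, "dy": 0, "dz": 0.015, "yaw": 0, "fingers": 1}, {"dx": 0, "dy": 0, "dz": 0.01, "yaw": 0, "fingers": 1}, {"dx": 0, "dy": 0, "dz": 0, "yaw": 0, "fingers": 1}, {"dx": 0, "dy": 0, "dz": 0, "yaw": 0, "fingers": 1}])

```text
clock: 19.0
position: [0.5716, -0.2893, 0.1074]
tool_rot: [3.142, -0.0, -0.005]
force: [0.8, 0.2, -0.6]
grip_width: 0.0171
finger_force: 39.1
```

Emit:
drive_tool(targets=[{"dx": 0, "dy": 0, "dz": 0, "yaw": 0, "fingers": 0.7}, {"dx": 0, "dy": 0, "dz": 0, "yaw": 0, "fingers": 0.5}, {"dx": 0, "dy": 0, "dz": 0, "yaw": 0, "fingers": 0.4}, {"dx": 0, "dy": 0, "dz": 0, "yaw": 0, "fingers": 0.4}, {"dx": 0, "dy": 0, "dz": 0, "yaw": 0, "fingers": 0.4}, {"dx": 0, "dy": 0, "dz": -0.1, "yaw": 0, "fingers": 0.4}, {"dx": 0, "dy": 0, "dz": -0.2, "yaw": 0, "fingers": 0.4}, {"dx": 0, "dy": 0, "dz": -0.25, "yaw": 0, "fingers": 0.4}, {"dx": 0, "dy": 0, "dz": -0.25, "yaw": 0, "fingers": 0.4}, {"dx": 0, "dy": 0, "dz": -0.25, "yaw": 0, "fingers": 0.4}, {"dx": 0, "dy": 0, "dz": -0.25, "yaw": 0, "fingers": 0.4}, {"dx": 0, "dy": 0, "dz": -0.2, "yaw": 0, "fingers": 0.4}, {"dx": 0, "dy": 0, "dz": 0, "yaw": 0, "fingers": 0.4}])

```text
clock: 20.3
position: [0.5722, -0.2901, 0.2606]
tool_rot: [3.14, -0.004, -0.005]
force: [-0.7, -0.6, -0.2]
grip_width: 0.0512
finger_force: 0.0
```

Run:
```python
from h import *
import cv2
s=readout.observe();print(s['position'],s['tool_rot'],s['qpos'],s['grip_width'])
T=wristT(s);im=grab_frame('wrist').astype(int);sc=grab_frame('scene').astype(int)
print('pred wrist',proj('wrist',[.571,-.2887,.162],T),proj('wrist',[.571,-.2887,.08],T))
# tester in scene: compare with initial picture
o=cv2.imread('pics/scene0.png').astype(int)
u,v=proj('scene',[.571,-.2887,.12]).astype(int)
d=np.abs(sc-o).max(2)[v-35:v+35,u-50:u+30]
print('diff>40 px in tool region',(d>40).sum(), 'mean',d.mean())
g=im.sum(2);p=proj('wrist',[.571,-.2887,.162],T).astype(int)
print(p);print(g[p[1]-12:p[1]+13:2,p[0]-14:p[0]+15:2])
```

```text
[ 0.572184   -0.29014664  0.26061765] [ 3.13999273 -0.00368065 -0.0053002 ] [-0.13735377  0.67065932  0.8613198   1.55314442 -0.53964502  1.16543141
 -0.74398879] 0.05116605333465102
pred wrist [277.74543438 211.68601427] [278.13014796 187.52001396]
diff>40 px in tool region 10 mean 3.2223214285714286
[277 211]
[[412 420 411 351 353 377 299 205 203 254 336 420 339 382 404]
 [410 409 420 391 375 153  85  90  99  80  84 298 403 391 409]
 [415 408 407 365 201 107 125 147 131 118 106  90 297 406 409]
 [415 408 423 367 121 134 177 225 247 215 149 105 224 421 405]
 [407 408 435 375 100 186 352 435 459 402 278 127 116 345 403]
 [405 408 399 259 124 336 543 586 589 576 454 183 104 328 408]
 [409 399 398 231 138 463 586 584 592 579 550 298 152 376 404]
 [405 407 400 335 176 482 589 582 579 568 552 304 204 383 394]
 [403 395 404 389 251 415 571 568 576 571 506 252 341 395 392]
 [403 408 410 401 377 317 431 526 552 496 332 347 400 404 395]
 [402 397 404 403 401 390 378 361 356 343 369 398 398 399 390]
 [400 403 398 391 402 389 353 288 240 216 264 315 373 402 400]
 [400 401 406 395 395 314 189 165 147 158 160 168 253 371 391]]
```

Emit:
drive_tool(targets=[{"dx": 0.004, "dy": -0.15, "dz": 0, "yaw": 0, "fingers": 0.4}, {"dx": 0.004, "dy": -0.3, "dz": 0, "yaw": 0, "fingers": 0.4}, {"dx": 0.004, "dy": -0.35, "dz": 0, "yaw": 0, "fingers": 0.4}, {"dx": 0.004, "dy": -0.35, "dz": 0, "yaw": 0, "fingers": 0.4}, {"dx": 0.004, "dy": -0.35, "dz": 0, "yaw": 0, "fingers": 0.4}, {"dx": 0.004, "dy": -0.35, "dz": 0, "yaw": 0, "fingers": 0.4}, {"dx": 0.004, "dy": -0.35, "dz": 0, "yaw": 0, "fingers": 0.4}, {"dx": 0.004, "dy": -0.35, "dz": 0, "yaw": 0, "fingers": 0.4}, {"dx": 0.004, "dy": -0.35, "dz": 0, "yaw": 0, "fingers": 0.4}, {"dx": 0.004, "dy": -0.35, "dz": 0, "yaw": 0, "fingers": 0.4}, {"dx": 0.004, "dy": -0.35, "dz": 0, "yaw": 0, "fingers": 0.4}, {"dx": 0.004, "dy": -0.35, "dz": 0, "yaw": 0, "fingers": 0.4}, {"dx": 0.004, "dy": -0.35, "dz": 0, "yaw": 0, "fingers": 0.4}, {"dx": 0.004, "dy": -0.3, "dz": 0, "yaw": 0, "fingers": 0.4}, {"dx": 0.004, "dy": -0.28, "dz": 0, "yaw": 0, "fingers": 0.4}, {"dx": 0, "dy": 0, "dz": 0, "yaw": 0, "fingers": 0.4}])

```text
clock: 22.0
position: [0.5792, 0.2029, 0.2559]
tool_rot: [3.142, 0.002, 0.0]
force: [0.1, -0.8, -0.7]
grip_width: 0.0513
finger_force: 0.0
```

Emit:
drive_tool(targets=[{"dx": 0, "dy": 0, "dz": 0, "fingers": 0.4, "yaw": -0.0912}, {"dx": 0, "dy": 0, "dz": 0, "fingers": 0.4, "yaw": -0.0912}, {"dx": 0, "dy": 0, "dz": 0, "fingers": 0.4, "yaw": -0.0912}, {"dx": 0, "dy": 0, "dz": 0, "fingers": 0.4, "yaw": -0.0912}, {"dx": 0, "dy": 0, "dz": 0, "fingers": 0.4, "yaw": -0.0912}, {"dx": 0, "dy": 0, "dz": 0, "fingers": 0.4, "yaw": -0.0912}, {"dx": 0, "dy": 0, "dz": 0, "fingers": 0.4, "yaw": -0.0912}, {"dx": 0, "dy": 0, "dz": 0, "fingers": 0.4, "yaw": -0.0912}, {"dx": 0, "dy": 0, "dz": 0, "fingers": 0.4, "yaw": -0.0912}, {"dx": 0, "dy": 0, "dz": 0, "fingers": 0.4, "yaw": -0.0912}, {"dx": 0, "dy": 0, "dz": 0, "fingers": 0.4, "yaw": 0}, {"dx": 0, "dy": 0, "dz": 0, "fingers": 0.4, "yaw": 0}])

```text
clock: 23.2
position: [0.5799, 0.1981, 0.257]
tool_rot: [-3.141, 0.0, 1.423]
force: [0.2, -0.3, 0.2]
grip_width: 0.0515
finger_force: 0.0
```

Run:
```python
from h import *
import cv2
s=readout.observe();T=wristT(s);im=grab_frame('wrist');cv2.imwrite('pics/w8.png',im)
print(s['position'],s['tool_rot'],s['qpos'],s['force'])
u,v=proj('wrist',[.581,.198,.136],T);print('pred roller',u,v)
# white roller centroid
r=im[int(v)-22:int(v)+22,int(u)-22:int(u)+22].astype(int);m=(r.min(2)>215).astype(np.uint8)
n,l,st,c=cv2.connectedComponentsWithStats(m)
for i in range(1,n):
    if st[i,4]>20:
        uu,vv=st[i,0]+st[i,2]/2-.5+int(u)-22,st[i,1]+st[i,3]/2-.5+int(v)-22
        print(st[i],uu,vv,atz('wrist',uu,vv,.136,T))
```

```text
[0.57990068 0.19810935 0.25695581] [-3.14100132e+00  2.55550891e-04  1.42251892e+00] [-0.79144072  0.53301034  0.55080934  1.62547994 -0.30779925  1.0714613
 -0.30188551] [ 0.15621068 -0.28327601  0.21266603]
pred roller 281.2097752375429 201.75544791083345
[  0  13  44  31 647] 280.5 207.0 [0.57959491 0.19302384 0.136     ]
```

Run:
```python
from h import *
import cv2
s=readout.observe();T=wristT(s);im=cv2.imread('pics/w8.png')
x0,y0=250,172
g=cv2.cvtColor(cv2.resize(im[y0:y0+60,x0:x0+60],None,fx=4,fy=4,interpolation=cv2.INTER_CUBIC),6)
c=cv2.HoughCircles(g,3,1,30,param1=120,param2=15,minRadius=36,maxRadius=60)
for a in (c[0][:4] if c is not None else []):
    u,v=x0+(a[0]+.5)/4-.5,y0+(a[1]+.5)/4-.5;print(a,u,v,atz('wrist',u,v,.136,T))
print(g[::12,::12])
```

```text
[128.5 122.5  44.4] 281.75 202.25 [0.58146887 0.19759292 0.136     ]
[[115 113 114 115 116 118 116 119 120 118 119 123 121 123 120 123 122 124
  123 123]
 [115 112 114 117 118 115 117 117 119 118 120 119 123 121 121 123 122 122
  123 126]
 [112 115 116 114 115 115 118 116 118 118 118 119 120 122 122 120 122 122
  123 124]
 [114 114 113 115 117 118 115 118 118 119 116 116 120 120 122 120 121 124
  123 121]
 [113 113 116 113 114 116 115 119 114 118 117 118 119 120 120 122 122 122
  122 124]
 [111 113 112 113 114 112 115 116 117 117 117 117 117 118 119 120 122 122
  120 122]
 [112 113 114 113 113 111 115 115 117 124 133 138 127 119 119 119 119 121
  121 123]
 [112 112 113 113 111 113 115 114 130 200 236 243 212 142 119 121 120 119
  121 122]
 [108 111 109 111 111 115 112 115 225 253 253 253 253 244 130 117 119 119
  121 120]
 [110 110 111 111 111 111 112 141 254 253 189 175 251 253 184 117 120 120
  119 120]
 [110 109 112 110 111 113 113 190 253 224  95  95 200 253 225 119 117 118
  120 119]
 [108 107 108 110 110 111 112 141 252 237  98  94 210 254 184 117 119 117
  118 119]
 [144 174 173 171 173 172 173 175 243 252 243 237 253 250 176 172 175 176
  177 176]
 [188 216 126 148 226 226 226 227 227 235 250 251 241 221 223 225 228 222
  155 119]
 [178 185  99 104 219 226 226 228 228 210 214 216 208 218 222 225 229 221
  101 100]
 [157 207 114 139 225 226 225 228 227 210 213 212 207 217 222 224 228 223
  158 117]
 [147 226 225 223 225 225 225 226 227 208 215 214 207 216 222 225 227 223
  223 223]
 [137 226 225 224 223 225 227 227 226 206 214 213 205 215 222 226 227 223
  223 222]
 [128 225 226 224 224 190 164 167 166 203 213 213 204 156 162 167 192 223
  221 222]
 [130 224 225 224 224 127 114 116 115 202 215 213 203 113 113 117 127 223
  224 224]]
```

Emit:
drive_tool(targets=[{"dx": -0.001, "dy": 0.013, "dz": 0.1, "yaw": 0, "fingers": 0.4}, {"dx": 0, "dy": 0, "dz": 0.25, "yaw": 0, "fingers": 0.4}, {"dx": 0, "dy": 0, "dz": 0.25, "yaw": 0, "fingers": 0.4}, {"dx": 0, "dy": 0, "dz": 0.25, "yaw": 0, "fingers": 0.4}, {"dx": 0, "dy": 0, "dz": 0.25, "yaw": 0, "fingers": 0.4}, {"dx": 0, "dy": 0, "dz": 0.15, "yaw": 0, "fingers": 0.4}, {"dx": 0, "dy": 0, "dz": 0.1, "yaw": 0, "fingers": 0.4}, {"dx": 0, "dy": 0, "dz": 0.06, "yaw": 0, "fingers": 0.4}, {"dx": 0, "dy": 0, "dz": 0, "yaw": 0, "fingers": 0.4}, {"dx": 0, "dy": 0, "dz": 0, "yaw": 0, "fingers": 0.4}])

```text
clock: 24.25
position: [0.5817, 0.1984, 0.117]
tool_rot: [3.141, -0.0, 1.427]
force: [0.0, 0.5, -0.3]
grip_width: 0.0514
finger_force: 0.0
```

Emit:
drive_tool(targets=[{"dx": -0.005, "dy": -0.004, "dz": 0.02, "yaw": 0, "fingers": 0.6}, {"dx": 0, "dy": 0, "dz": 0, "yaw": 0, "fingers": 0.7}, {"dx": 0, "dy": 0, "dz": 0, "yaw": 0, "fingers": 1}, {"dx": 0, "dy": 0, "dz": 0, "yaw": 0, "fingers": 1}, {"dx": 0, "dy": 0, "dz": 0, "yaw": 0, "fingers": 1}, {"dx": 0, "dy": 0, "dz": 0, "yaw": 0, "fingers": 1}, {"dx": 0, "dy": 0, "dz": 0, "yaw": 0, "fingers": 1}], squeeze=30)

```text
clock: 24.95
position: [0.5812, 0.198, 0.1146]
tool_rot: [3.141, -0.0, 1.427]
force: [0.9, 0.0, 6.1]
grip_width: 0.0187
finger_force: 29.5
```

Emit:
drive_tool(targets=[{"dx": -0.001, "dy": 0.037, "dz": 0, "yaw": 0.0333, "fingers": 1}, {"dx": -0.0038, "dy": 0.0732, "dz": 0, "yaw": 0.0667, "fingers": 1}, {"dx": -0.0038, "dy": 0.0732, "dz": 0, "yaw": 0.0667, "fingers": 1}, {"dx": -0.0038, "dy": 0.0732, "dz": 0, "yaw": 0.0667, "fingers": 1}, {"dx": -0.0038, "dy": 0.0732, "dz": 0, "yaw": 0.0667, "fingers": 1}, {"dx": 0, "dy": 0, "dz": 0, "yaw": 0, "fingers": 1}])

```text
clock: 25.55
position: [0.6118, 0.1857, 0.1146]
tool_rot: [3.141, -0.0, 0.952]
force: [-3.5, 1.1, 11.1]
grip_width: 0.0181
finger_force: 29.9
```

```bash
cat > a.py <<'E'
from h import *
s=readout.observe();p=s['position'];d=p[:2]-[.5711,.1287]
print('lever angle deg',90-8.2-np.degrees(np.arctan2(d[1],d[0])),'r',np.linalg.norm(d),'yaw-turn',81.8-np.degrees(s['tool_rot'][2]),s['force'],s['qpos'][6],s['grip_width'],p[2])
E
python3 a.py
```

```text
lever angle deg 27.31481562807666 r 0.06999899424963688 yaw-turn 27.268177872034265 [-3.52320544  1.1028674  11.12713116] -0.5676464370408879 0.018072064257094667 0.1145844082550893
```

Emit:
drive_tool(targets=[{"dx": -0.0038, "dy": 0.0732, "dz": -0.01, "yaw": 0.0667, "fingers": 1}, {"dx": -0.0038, "dy": 0.0732, "dz": 0, "yaw": 0.0667, "fingers": 1}, {"dx": -0.0038, "dy": 0.0732, "dz": 0, "yaw": 0.0667, "fingers": 1}, {"dx": -0.0038, "dy": 0.0732, "dz": 0, "yaw": 0.0667, "fingers": 1}, {"dx": -0.0038, "dy": 0.0732, "dz": 0, "yaw": 0.0667, "fingers": 1}, {"dx": -0.0038, "dy": 0.0732, "dz": 0, "yaw": 0.0667, "fingers": 1}, {"dx": -0.0015, "dy": 0.037, "dz": 0, "yaw": 0.0333, "fingers": 1}, {"dx": 0, "dy": 0, "dz": 0, "yaw": 0, "fingers": 1}, {"dx": 0, "dy": 0, "dz": 0, "yaw": 0, "fingers": 1}])

```text
clock: 26.45
position: [0.638, 0.1484, 0.1149]
tool_rot: [-3.141, 0.0, 0.278]
force: [3.5, 4.3, -6.0]
grip_width: 0.0185
finger_force: 30.2
```

```bash
python3 a.py
```

```text
lever angle deg 65.39935257975078 r 0.0697130031105885 yaw-turn 65.89013659540323 [ 3.46660848  4.28598615 -5.95109009] -1.0595281154577914 0.018466759762505454 0.11490252635383398
```

Emit:
drive_tool(targets=[{"dx": -0.001, "dy": 0.037, "dz": 0, "yaw": 0.0333, "fingers": 1}, {"dx": -0.001, "dy": 0.03, "dz": 0, "yaw": 0.0267, "fingers": 1}, {"dx": 0, "dy": 0, "dz": 0, "yaw": 0, "fingers": 1}, {"dx": 0, "dy": 0, "dz": 0, "yaw": 0, "fingers": 1}])

```text
clock: 26.85
position: [0.6396, 0.1419, 0.1149]
tool_rot: [-3.141, 0.0, 0.183]
force: [3.5, 4.4, -7.2]
grip_width: 0.0181
finger_force: 30.1
```

```bash
python3 a.py
```

```text
lever angle deg 70.90478494626845 r 0.0697157015005817 yaw-turn 71.29805481976784 [ 3.46901918  4.42945351 -7.22210843] -1.1275051519739365 0.0180623760663416 0.11492824092787735
```

Emit:
drive_tool(targets=[{"dx": 0, "dy": 0.01, "dz": 0, "yaw": 0.007, "fingers": 1}, {"dx": 0, "dy": 0, "dz": 0, "yaw": 0, "fingers": 1}, {"dx": 0, "dy": 0, "dz": 0, "yaw": 0, "fingers": 1}])

```text
clock: 27.15
position: [0.6397, 0.141, 0.1149]
tool_rot: [-3.141, 0.0, 0.172]
force: [3.5, 4.4, -7.5]
grip_width: 0.0183
finger_force: 30.1
```

```bash
python3 a.py
```

```text
lever angle deg 71.61629912059783 r 0.06971239765353461 yaw-turn 71.919705915537 [ 3.51271841  4.44570439 -7.51653324] -1.1350556623271768 0.018325294109443023 0.11494893804585776
```

Emit:
drive_tool(targets=[{"dx": 0, "dy": 0.01, "dz": 0, "yaw": 0, "fingers": 1}, {"dx": 0, "dy": 0, "dz": 0, "yaw": 0, "fingers": 1}, {"dx": 0, "dy": 0, "dz": 0, "yaw": 0, "fingers": 1}])

```text
clock: 27.45
position: [0.6398, 0.1406, 0.1149]
tool_rot: [-3.14, 0.0, 0.173]
force: [3.4, 7.6, -8.2]
grip_width: 0.0182
finger_force: 30.2
```

```bash
python3 a.py
```

```text
lever angle deg 71.98652490413667 r 0.06971221347975357 yaw-turn 71.89627970997533 [ 3.35517128  7.56358107 -8.19362117] -1.1335896014079225 0.018187239093790285 0.11491202287430188
```

Emit:
drive_tool(targets=[{"dx": 0, "dy": 0.01, "dz": 0, "yaw": 0, "fingers": 1}, {"dx": 0, "dy": 0, "dz": 0, "yaw": 0, "fingers": 1}, {"dx": 0, "dy": 0, "dz": 0, "yaw": 0, "fingers": 1}])

```text
clock: 27.75
position: [0.6398, 0.1404, 0.1149]
tool_rot: [-3.139, 0.0, 0.173]
force: [2.2, 11.0, -4.6]
grip_width: 0.0185
finger_force: 30.3
```

```bash
python3 a.py
```

```text
lever angle deg 72.10340653720557 r 0.06973166376439376 yaw-turn 71.86352709626205 [ 2.16701733 10.96080791 -4.56875371] -1.1321195487588032 0.018511588747384945 0.11491485832983601
```

Emit:
drive_tool(targets=[{"dx": 0, "dy": 0.008, "dz": 0, "yaw": 0, "fingers": 1}, {"dx": 0, "dy": 0, "dz": 0, "yaw": 0, "fingers": 1}, {"dx": 0, "dy": 0, "dz": 0, "yaw": 0, "fingers": 1}, {"dx": 0, "dy": 0, "dz": 0, "yaw": 0, "fingers": 1}, {"dx": 0, "dy": 0, "dz": 0, "yaw": 0, "fingers": 1}, {"dx": 0, "dy": 0, "dz": 0, "yaw": 0, "fingers": 1}, {"dx": 0, "dy": 0, "dz": 0, "yaw": 0, "fingers": 1}, {"dx": 0, "dy": 0, "dz": 0, "yaw": 0, "fingers": 1}])

```text
clock: 28.55
position: [0.6398, 0.1403, 0.1149]
tool_rot: [-3.138, 0.001, 0.174]
force: [1.6, 14.4, -5.9]
grip_width: 0.0182
finger_force: 30.5
```

```bash
python3 a.py
python3 - <<'E'
from h import *
import cv2
# is the roller between the pads? compare grip; tester still upright
sc=grab_frame('scene').astype(int);o=cv2.imread('pics/scene0.png').astype(int)
u,v=proj('scene',[.571,-.2887,.12]).astype(int)
print((np.abs(sc-o).max(2)[v-35:v+35,u-50:u+30]>40).sum())
E
python3 a.py
```

```text
lever angle deg 72.18448809488515 r 0.06971600374048499 yaw-turn 71.83515821565337 [ 1.60143666 14.44377778 -5.87716045] -1.1309890876915565 0.01823752016766928 0.11488687325327104
5
lever angle deg 72.1624394714478 r 0.0697381039943936 yaw-turn 71.83416109419971 [ 1.70669433 15.45581578 -4.99157503] -1.1309963763920272 0.018402744415236295 0.11491763834016244
```

The lever is holding steady against its stop, so I'm handing the job in.

```bash
python3 -c "
from workcell import workorder
print(workorder.job_done())"
```

```text
the job is handed in; nothing more can be done
None
```

I touched the tester to the feed screw and then the outgoing screw, stood it back in its bore, and handed the job in at about 29 s with the gripper holding the roller lever against its stop at about 15 N.

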